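# Lamp off, then draw the microscope's eyepiece and hold it upright

### The job

Get the microscope's eyepiece ready for cleaning: first switch off the bench lamp by turning its dimmer knob fully anticlockwise (seen from above) to its end stop. Then draw the eyepiece out of the microscope's slanting tube, turn it upright with the eye lens on top, and finish while still holding it so in the gripper, still, well clear of the microscope and at least 20 cm above the bench. Do not let the eyepiece touch the bench, and leave the bottle, the slide box and the glass dish alone.

Things in the scene. Friction and masses are not known exactly. Their poses are not given: they have to be found in the camera images.
- microscope: Compact white school microscope, fixed; foot 200 x 140 x 30 mm, limb on its -x side, black stage 90 mm up, white head 200 mm high. Origin: centre of the foot's underside, on the bench. z up; its +x is the level direction in which the eyepiece tube leans. It stands left or right of the middle, yaw within 0.45 rad.
- tube_mouth (a point): Centre of the rim of the microscope's white eyepiece tube: 60 mm along the microscope's +x from its origin and 225 mm above the bench. The tube (33 mm outside, 25.6 mm bore) leans 45 degrees from vertical towards the microscope's +x, so its outward axis is 0.707 x + 0.707 z in the microscope's frame. Axes as the microscope's.
- eyepiece: Loose eyepiece, 70 g, 68 mm long: below, an aluminium sleeve 23 mm across, 30 mm long; above, a black round head 34 mm across, 38 mm long, eye lens in its top. At the start the sleeve is wholly in the tube (1 mm play, not locked), the head rests on the rim. Origin: centre of the sleeve's bottom end; z along its axis to the eye lens, leaning 45 degrees at the start, straight up when upright.
- eyepiece_head (a point): Centre of the eyepiece's black head (34 mm in diameter, 38 mm long), where it is grasped: 49 mm along z from the eyepiece's origin, 19 mm from the head's either end, 19 mm beyond the tube's rim at the start. Axes as the eyepiece's. At the start it is about 238 mm above the bench.
- lamp: Grey bench lamp, fixed to the bench: box 200 x 120 mm, 60 mm high, with a small black spotlight on its +x end (up to 125 mm high, 115 mm from the knob's axis). Origin at bench level, 20 mm on the +x side of the knob's axis; z up. It stands on the side where the microscope is not, yaw within about 0.45 rad.
- dimmer (a joint): Angle of the lamp's dimmer knob in rad: 0 at its anticlockwise end stop (lamp off), growing clockwise seen from above; starts between 0.6 and 1.5; stays where it is left (friction 0.03 N m, no spring). At 0 the bar lies along the lamp's x axis with its white pointer line at the -x end.
- dimmer_grip (a point): Point on the dimmer's axis at the height to grip it, 97 mm above the bench. The knob is a black disc 44 mm in diameter with an upright bar grip across it, 42 mm long, 14 mm thick, standing from 66 to 104 mm above the bench (the disc takes the lowest 8 mm). Its axes turn with the knob: x along the bar (white pointer line on its -x end), z up.
- bottle_mid (a point): Bystander: upright bottle, 60 mm in diameter, 130 mm high; the point is half-way up.
- slide_box_mid (a point): Bystander: closed grey slide box, 100 x 85 x 34 mm; the point is its centre.
- dish_mid (a point): Bystander: covered round glass dish, 92 mm in diameter, 18 mm high; the point is its centre.

How it is judged:
By the outcome, as a careful person would: the job done as asked, in the order asked, and still so for the second after the job is handed in, while the arm keeps its last pose, push and grip.
It also fails if it takes over 54 s, if anything falls off the work surface, if the arm or the gripper's body presses on something with over 40 N, if the wrist force passes 120 N, or if a joint passes its speed limit or range.

### The arm

A 6-joint arm with a two-finger parallel gripper is mounted at the origin on the work surface. World frame = base frame: x ahead of the robot, y to its left, z up, the work surface at z = 0. Lengths are in mm, angles in degrees, forces in N, time in s.
With the tool pointing down it reaches from about 350 to 850 mm from the base axis. Payload 8.1 kg.
Tool frame: the origin (TCP) lies at the very end of the fingers, on their centre line; the grasp point (between the pads) lies 19 mm behind it (r.grip_depth is the distance from the TCP to the grasp point, in mm); z points along the fingers, y is the direction in which the jaws open and shut (so a half turn about z gives the same grasp; the last joint's range is limited). The gripper opens to 85 mm and grips with 20 to 120 N. Pads are 22 mm wide; open, the fingers measure 114 mm over their backs; the gripper's body (76 mm by 85 mm) begins 54 mm behind the grasp point. The pads swing forward as they close: fully open they stand 13 mm farther back than shut.
Start: joints at [68.789, 7.471, 85.268, -0, 87.261, -4.893], TCP at [168.557, 575.842, 231.292] pointing down, gripper open.
Joint ranges: [-169.43, 169.43], [-51.17, 129.36], [1.28, 143.12], [-76.62, 256.62], [0, 156.53], [-152.29, 152.29]. Speed limits (degrees/s): [136.94, 136.94, 159.86, 180, 180, 180].

### API

Orientations are given as [roll, pitch, yaw] about the fixed x, y, z axes, in that order (R = Rz(yaw) Ry(pitch) Rx(roll)).
In Python, from bench import status, viewer, hand_in, r gives the robot as it stands.
- The arm moves only by the shell command python3 -m crank 'ROWS' [OPENING] [FORCE]. ROWS is a JSON object of lists of equal length, an entry for each row: "slide": the shift along the tool's x, y, z in m, a list of three; "twist": the turn about the tool's z in rad. A call has 1 to 8 rows; each row shifts and turns the commanded pose from where the row before left it, along the tool's axes as they then stand; what a row does not reach is not made up. A row lasts 1/10 s, in which the tool goes at most 50 mm and 8.59 degrees, less where a joint would pass 70% of its speed; a pose out of reach is approached as far as the arm can. A call with a gripper value outside its range is refused whole. OPENING is the closure, from 0 (fully open) to 1 (shut), set as the call begins (- or left out, the last holds). The fingers move at their own pace and stop on an object; FORCE is the grip in N (left out, the last holds). Time passes only in rows, so rows that do not move let the fingers close. It gives the time, the measured TCP pose, the force and the opening at its end, in the units of the state.
- status.sense(): the state, without advancing time (a new reading comes with each control period).
- viewer.snapshot(name): name is "scene" or "top" or "wrist"; returns a dict with "img" (480x640x3 uint8, red, green, blue), "fx", "fy", "cx", "cy" (pixels), "R" (3x3) and "t" (3): a world point X has camera coordinates R X + t; the wrist camera has in their place "hand_eye" (4x4, takes a point from camera to tool coordinates, whose origin is the TCP and whose axes are the flange's). Camera axes: x right, y down, z forward; pixel columns grow to the right and rows downward; lengths in mm; the calibration is good to about 2 mm. The wrist camera is an equidistant fisheye: a pixel r from the principal point sees the ray r / f radians off the axis. A picture is of the moment at which its call begins: read the wrist's pose just before it. There is no depth.
- hand_in(): hands the job in, once; it reports no verdict.
The state is a dict: "time": time; "joint_pos": joint angles; "qd": joint speeds; "joint_efforts": joint torques, N m; "tool_pos": TCP position; "tcp_rot": TCP orientation; "ft_force": force on the tool from outside, world axes, zero at the start; "wrist_torque": the same for the moment, N m; "finger_gap": finger opening in mm.
Only numpy, scipy, OpenCV 4.12 (cv2) and the standard library are available. Lean on these libraries where they do the work, as an engineer would, in place of code of your own. Each camera call takes 0.05 s, during which the arm holds its last target.

## Working session

There is one attempt and no reset: what is moved stays moved. The work goes in short steps, Python scripts to look and compute and a shell command to move; the robot and the scene stay as the last step left them, time stands still between calls to the robot, and variables do not carry over. Pictures are saved under pics/ and viewed, and the job is handed in when it is done.

```bash
ls; mkdir -p pics; python3 - <<'E'
from bench import status, viewer, r
import cv2
print(status.sense()); print([a for a in dir(r) if a[0]!='_'])
for n in ["scene","top","wrist"]:
    s=viewer.snapshot(n); cv2.imwrite(f'pics/{n}0.png',s['img'][:,:,::-1]); print(n,{k:v for k,v in s.items() if k!='img'})
E
```

```text
pics
{'time': 0.0, 'joint_pos': array([ 6.87887985e+01,  7.51362662e+00,  8.53302456e+01, -1.29047922e-03,
        8.72622513e+01, -4.89229856e+00]), 'qd': array([-0.05338971,  0.11855581, -0.0364422 , -0.11760741,  0.02365696,
        0.02854687]), 'joint_efforts': array([-5.15233241e-04, -5.69436479e+01, -5.00519693e+01, -1.26787854e-04,
        1.55920722e-02, -3.48445454e-06]), 'tool_pos': array([168.36570061, 575.31040528, 230.25062434]), 'tcp_rot': array([-1.79894153e+02, -7.76633955e-03,  1.63681153e+02]), 'ft_force': array([-0.57488182,  0.49145658, -0.43810837]), 'wrist_torque': array([-0.01708901,  0.02554007,  0.02846388]), 'finger_gap': 85.55442748265341}
['PlanningError', 'grip_depth']
scene {'fx': 595.6499164730974, 'fy': 595.6499164730974, 'cx': 316.7562480275115, 'cy': 238.90540262942977, 'R': array([[-0.86569834,  0.50035462,  0.01454786],
       [ 0.35058473,  0.62680297, -0.69585083],
       [-0.35729082, -0.59729665, -0.71803898]]), 't': array([ 525.62253424,  -86.78804851, 1752.87547353])}
top {'fx': 567.6172847732807, 'fy': 567.6172847732807, 'cx': 317.3681471102838, 'cy': 235.68037364130984, 'R': array([[ 0.01387279, -0.99986893, -0.00834644],
       [-0.98234445, -0.01207123, -0.18669134],
       [ 0.18656612,  0.01078901, -0.98238316]]), 't': array([  -9.43182439,  597.79878899, 1783.316695  ])}
wrist {'fx': 371.64829954431775, 'fy': 371.64829954431775, 'cx': 319.9006261967481, 'cy': 237.97002665780155, 'hand_eye': array([[-2.87130855e-04, -9.58005309e-01, -2.86750320e-01,
         7.42014318e+01],
       [ 9.99999931e-01, -3.42970287e-04,  1.44503834e-04,
         6.25860676e-02],
       [-2.36782280e-04, -2.86750259e-01,  9.58005341e-01,
        -1.43092990e+02],
       [ 0.00000000e+00,  0.00000000e+00,  0.00000000e+00,
         1.00000000e+00]])}
```

View pics/scene0.png

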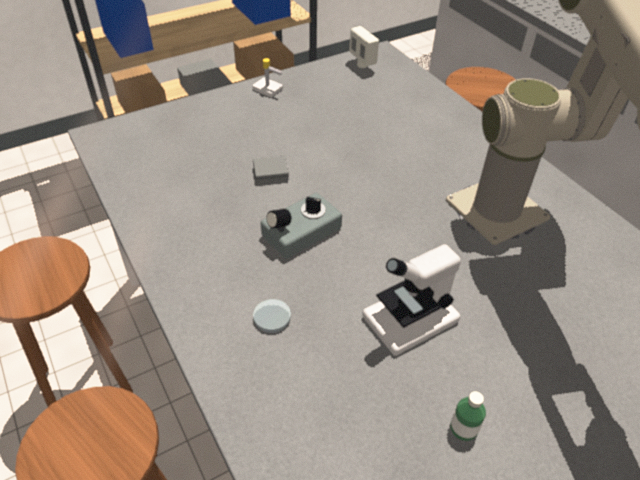

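View pics/top0.png

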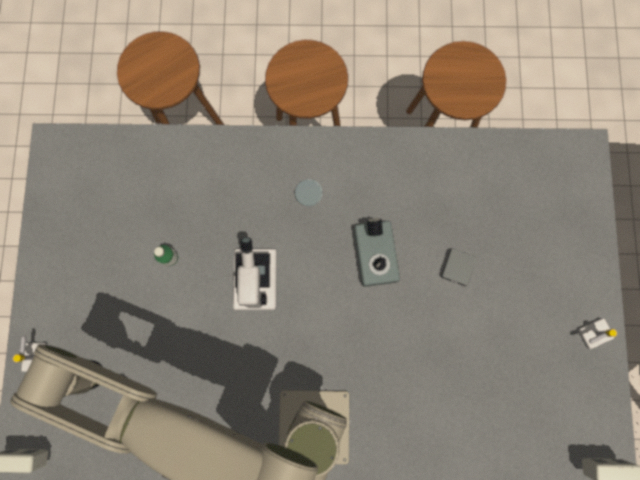

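View pics/wrist0.png

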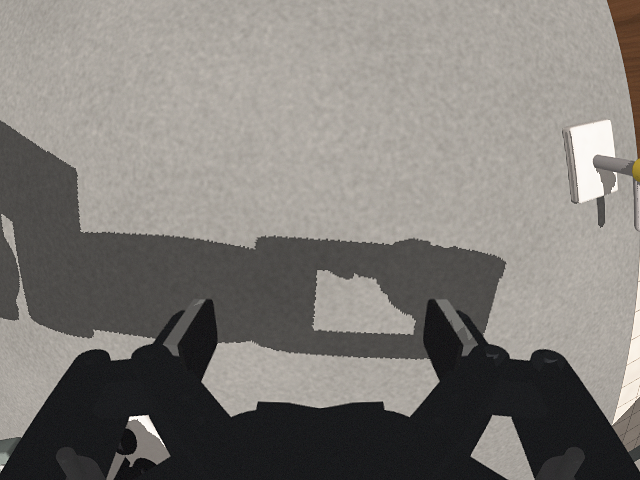

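```bash
python3 - <<'E'
import cv2
t=cv2.imread('pics/top0.png'); s=cv2.imread('pics/scene0.png')
cv2.imwrite('pics/topz.png',cv2.resize(t[200:325,215:415],None,fx=4,fy=4,interpolation=cv2.INTER_CUBIC))
cv2.imwrite('pics/scz.png',cv2.resize(s[180:365,250:470],None,fx=3.5,fy=3.2,interpolation=cv2.INTER_CUBIC))
E
```

```text
(no output)
```

View pics/topz.png

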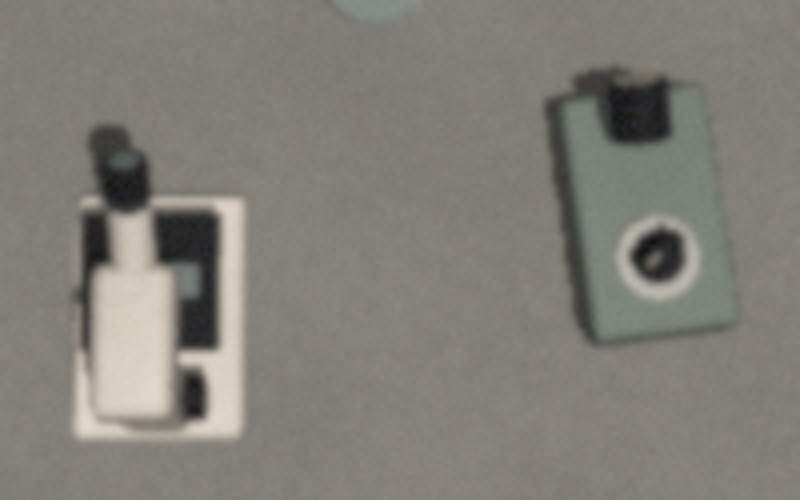

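View pics/scz.png

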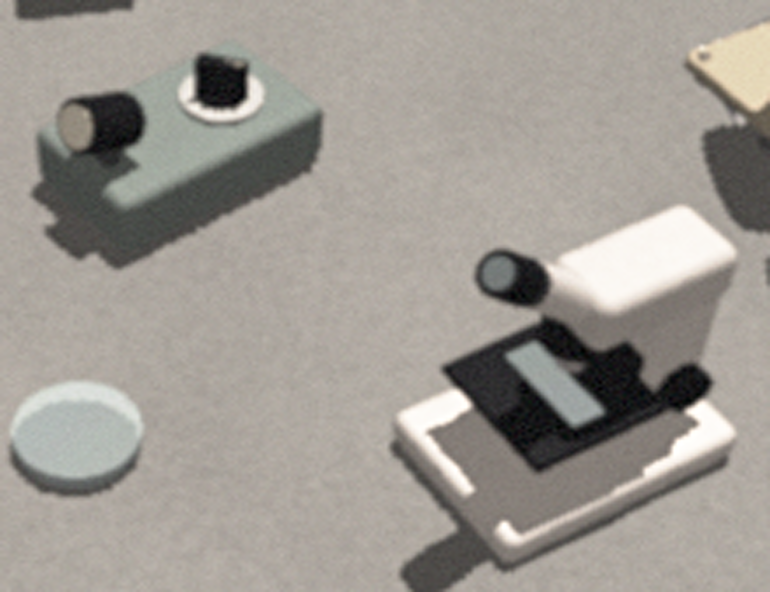

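```bash
cat > h.py <<'E'
import numpy as np
from bench import status, viewer
TOP=dict(f=567.6172847732807,c=(317.3681471102838,235.68037364130984),R=np.array([[0.01387279,-0.99986893,-0.00834644],[-0.98234445,-0.01207123,-0.18669134],[0.18656612,0.01078901,-0.98238316]]),t=np.array([-9.43182439,597.79878899,1783.316695]))
SC=dict(f=595.6499164730974,c=(316.7562480275115,238.90540262942977),R=np.array([[-0.86569834,0.50035462,0.01454786],[0.35058473,0.62680297,-0.69585083],[-0.35729082,-0.59729665,-0.71803898]]),t=np.array([525.62253424,-86.78804851,1752.87547353]))
def ray(C,u,v):
    d=C['R'].T@np.array([(u-C['c'][0])/C['f'],(v-C['c'][1])/C['f'],1]); o=-C['R'].T@C['t']; return o,d/np.linalg.norm(d)
def plane(C,u,v,z):
    o,d=ray(C,u,v); return o+d*(z-o[2])/d[2]
def tri(p,q):
    A=np.zeros((3,3));b=np.zeros(3)
    for o,d in (p,q):
        P=np.eye(3)-np.outer(d,d);A+=P;b+=P@o
    X=np.linalg.solve(A,b);return X,np.linalg.norm((np.eye(3)-np.outer(p[1],p[1]))@(X-p[0]))
def proj(C,X):
    x=C['R']@X+C['t'];return x[:2]/x[2]*C['f']+C['c']
E
python3 - <<'E'
from h import *
tz=lambda x,y:((x+.5)/4-.5+215,(y+.5)/4-.5+200)
sz=lambda x,y:((x+.5)/3.5-.5+250,(y+.5)/3.2-.5+180)
np.set_printoptions(precision=1,suppress=True)
f=[plane(TOP,*tz(*p),30) for p in [(80,198),(246,198),(244,438),(73,438)]]
print('foot',*f,np.mean(f,0)); 
for a,b in ((3,0),(2,1)): d=f[b]-f[a]; print(np.degrees(np.arctan2(d[1],d[0])),np.linalg.norm(d))
l=[plane(TOP,*tz(*p),60) for p in [(557,97),(702,84),(738,325),(596,343)]]
print('lamp',*l,np.mean(l,0))
for a,b in ((3,0),(2,1)): d=l[b]-l[a]; print(np.degrees(np.arctan2(d[1],d[0])),np.linalg.norm(d))
print('ring z60',plane(TOP,*tz(657,257),60),plane(SC,*sz(221,95),60))
print('lens',tri(ray(TOP,*tz(126,163)),ray(SC,*sz(498,272))))
print('knobtop',plane(TOP,*tz(659,250),104))
E
```

```text
foot [554.7 269.2  30. ] [556.4 133.1  30. ] [361.2 129.4  30. ] [359.3 266.8  30. ] [457.9 199.6  30. ]
0.7049883598412471 195.35187436584218
1.101163249687322 195.2342120208909
lamp [ 637.6 -119.6   60. ] [ 649.8 -237.2   60. ] [ 454.  -263.8   60. ] [ 438.2 -150.9   60. ] [ 544.9 -192.9   60. ]
8.933939440380232 201.88549426615108
7.746347282562371 197.63886290953124
ring z60 [ 507.7 -199.8   60. ] [ 501.6 -206.4   60. ]
lens (array([544.4, 201.5, 252.9]), np.float64(0.27823191672683806))
knobtop [ 507.1 -197.   104. ]
```

```bash
python3 -m crank '{"slide":[[0,0,-0.04],[0,0,-0.045],[0,0,-0.045],[-0.02,-0.025,0],[-0.03,-0.036,0],[-0.03,-0.036,0],[-0.03,-0.036,0],[-0.03,-0.036,0]],"twist":[0,0,0,0,0,0,0,0]}' 0
python3 -m crank '{"slide":[[-0.03,-0.036,0],[-0.03,-0.036,0],[-0.03,-0.036,0],[-0.03,-0.036,0],[-0.03,-0.036,0],[-0.03,-0.036,0],[-0.03,-0.036,0],[-0.03,-0.036,0]],"twist":[0,0,0,0,0,0,0,0]}'

```

```text
time: 0.95
tool_pos: [255.6, 372.6, 360.9]
tcp_rot: [-180.0, 0.0, 163.7]
ft_force: [0.6, -0.4, 1.4]
finger_gap: 85.4
time: 1.75
tool_pos: [405.1, 28.5, 361.3]
tcp_rot: [180.0, 0.0, 163.7]
ft_force: [1.3, 0.1, 0.6]
finger_gap: 85.8
```

```bash
python3 -m crank '{"slide":[[-0.03,-0.036,0],[-0.03,-0.036,0],[-0.03,-0.036,0],[-0.03,-0.036,0],[-0.03,-0.036,0],[-0.008,-0.010,0.02],[0,0,0.04],[0,0,0.02]],"twist":[0,0,0,0,0,0.12,0.12,0.12]}' 
python3 - <<'E'
from h import *
import cv2
for i in range(4): status.sense()
s=status.sense(); w=viewer.snapshot('wrist'); print(s['time'],s['tool_pos'],s['tcp_rot'],s['joint_pos'])
np.savez('w1.npz',img=w['img'],p=s['tool_pos'],r=s['tcp_rot'],he=w['hand_eye']); cv2.imwrite('pics/w1.png',w['img'][:,:,::-1])
E
```

```text
time: 2.55
tool_pos: [502.0, -196.5, 277.3]
tcp_rot: [-180.0, -0.3, 142.7]
ft_force: [-0.3, 0.7, -1.9]
finger_gap: 85.7
2.55 [ 501.96228202 -196.53763141  277.2604779 ] [-179.95297948   -0.26560503  142.69311752] [-2.68337586e+01 -2.58846975e+00  9.08483499e+01  2.04407035e-03
  9.20098471e+01 -7.95269182e+01]
```

View pics/w1.png

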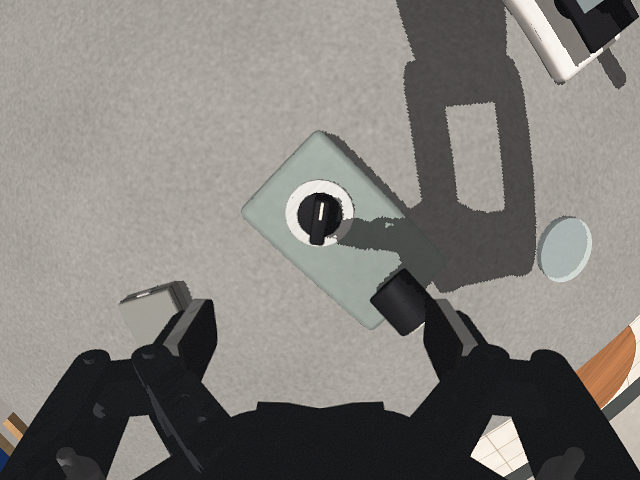

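```bash
python3 - <<'E'
import cv2
t=cv2.imread('pics/w1.png')
cv2.imwrite('pics/w1z.png',cv2.resize(t[170:260,270:370],None,fx=6,fy=6,interpolation=cv2.INTER_CUBIC))
E
```

```text
(no output)
```

View pics/w1z.png

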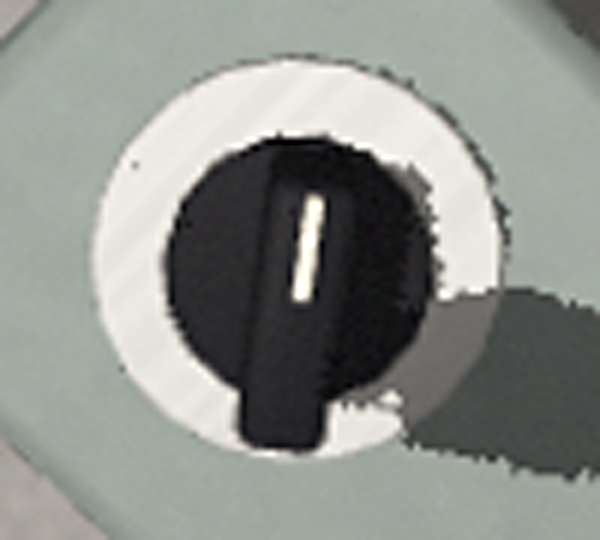

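```bash
cat >> h.py <<'E'
from scipy.spatial.transform import Rotation as Ro
import cv2
def wray(p,rpy,he,u,v,f=371.648,c=(319.9,237.97)):
    du,dv=u-c[0],v-c[1];r=np.hypot(du,dv);a=r/f
    d=np.array([du/r*np.sin(a),dv/r*np.sin(a),np.cos(a)])
    R=Ro.from_euler('xyz',rpy,degrees=True).as_matrix()
    return R@he[:3,3]+p, R@(he[:3,:3]@d)
def wplane(p,rpy,he,u,v,z):
    o,d=wray(p,rpy,he,u,v);return o+d*(z-o[2])/d[2]
def wsnap(name):
    s=status.sense(); w=viewer.snapshot('wrist');cv2.imwrite(f'pics/{name}.png',w['img'][:,:,::-1]);np.savez(name+'.npz',img=w['img'],p=s['tool_pos'],r=s['tcp_rot'],he=w['hand_eye']);return s,w
E
python3 - <<'E'
from h import *
d=np.load('w1.npz');z=lambda x,y:((x+.5)/6-.5+270,(y+.5)/6-.5+170)
W=lambda x,y,h:wplane(d['p'],d['r'],d['he'],*z(x,y),h)
print('ring',W(297,257,60))
a,b=W(316,197,104),W(301,300,104);e=W(281,447,104)
print(a,b,e,'ptr end->',np.degrees(np.arctan2(*(a-b)[1::-1])),np.degrees(np.arctan2(*(a-e)[1::-1])))
t=W(319,180,104);print('bar centre',(t+e)/2,np.linalg.norm(t-e))
c=W(299,255,74);print(c)
E
```

```text
ring [ 506.07935769 -201.3241814    60.        ]
[ 493.02908324 -187.75500953  104.        ] [ 503.89766451 -198.76748509  104.        ] [ 519.97058845 -214.76691651  104.        ] ptr end-> 134.62321671439378 134.92523693722728
bar centre [ 505.63557488 -200.33223214  104.        ] 40.68674116954779
[ 503.57912759 -198.96577381   74.        ]
```

```bash
python3 -m crank '{"slide":[[0,0,0],[0,0,0],[0,0,0]],"twist":[0.14,0,0]}' 
```

```text
time: 2.9
tool_pos: [503.4, -196.3, 282.2]
tcp_rot: [180.0, 0.1, 135.3]
ft_force: [-0.2, 0.2, 0.2]
finger_gap: 85.5
```

```bash
python3 -m crank '{"slide":[[-0.004,-0.001,0.04],[0,0,0.04],[0,0,0.04],[0,0,0.04],[0,0,0.025],[0,0,0.015],[0,0,0],[0,0,0]],"twist":[0.008,0,0,0,0,0,0,0]}' 0.3
```

```text
time: 3.7
tool_pos: [506.2, -200.2, 82.8]
tcp_rot: [180.0, 0.1, 134.7]
ft_force: [-0.8, -0.3, 0.2]
finger_gap: 59.8
```

```bash
python3 -m crank '{"slide":[[0,0,0.002],[0,0,0],[0,0,0],[0,0,0],[0,0,0],[0,0,0],[0,0,0],[0,0,0]],"twist":[0,0,0,0,0,0,0,0]}' 1 25
python3 - <<'E'
from h import *
s,w=wsnap('w2');print(s)
E
```

```text
time: 4.5
tool_pos: [505.8, -200.2, 80.4]
tcp_rot: [180.0, 0.1, 134.6]
ft_force: [-2.3, 0.0, 6.0]
finger_gap: 13.4
{'time': 4.5, 'joint_pos': array([-2.69906411e+01,  5.99598826e+00,  1.03184173e+02, -1.06335803e-02,
        7.07354049e+01, -7.15638145e+01]), 'qd': array([ 0.01168211,  0.01934593, -0.01430472, -0.06512907,  0.10847938,
       -0.02304704]), 'joint_efforts': array([ 3.45771499e-01, -4.82824910e+01, -4.36216414e+01,  2.45322743e-01,
       -5.91616575e-01, -1.38155147e-02]), 'tool_pos': array([ 505.76027105, -200.20708032,   80.38670823]), 'tcp_rot': array([1.79982826e+02, 8.32767369e-02, 1.34576662e+02]), 'ft_force': array([-2.26355612e+00,  3.44355901e-04,  5.98675795e+00]), 'wrist_torque': array([0.00371376, 0.29078706, 0.00738418]), 'finger_gap': 13.370607801037256}
```

View pics/w2.png

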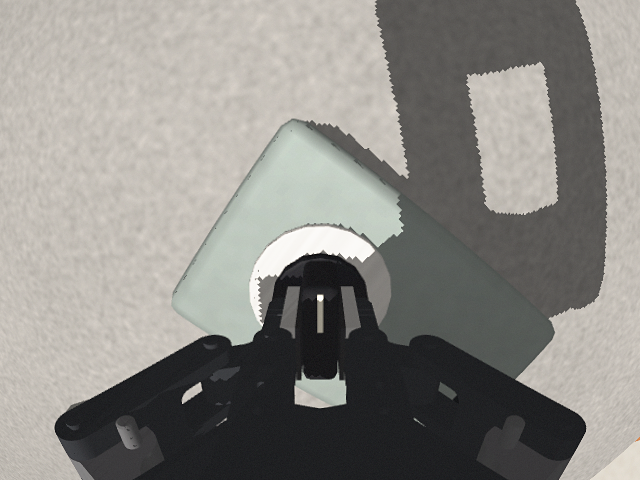

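```bash
python3 -m crank '{"slide":[[0,0,0],[0,0,0],[0,0,0],[0,0,0],[0,0,0],[0,0,0],[0,0,0],[0,0,0]],"twist":[-0.08,-0.13,-0.13,-0.13,-0.13,-0.13,-0.08,0]}'
python3 -c "
from bench import status;s=status.sense();print(s['wrist_torque'],s['ft_force'],s['tcp_rot'])"
```

```text
time: 5.35
tool_pos: [505.2, -201.6, 80.4]
tcp_rot: [-179.8, 0.0, -178.9]
ft_force: [-4.8, -6.4, 6.2]
finger_gap: 13.8
[-0.96791309  0.75365913 -0.02761693] [-4.75841492 -6.44779065  6.16683348] [-1.79835126e+02  1.41600397e-02 -1.78863921e+02]
```

```bash
Q="from bench import status;s=status.sense();print(s['wrist_torque'],s['tcp_rot'])"
python3 -m crank '{"slide":[[0,0,0],[0,0,0]],"twist":[-0.07,0]}'; python3 -c "$Q"
python3 -m crank '{"slide":[[0,0,0],[0,0,0]],"twist":[-0.05,0]}'; python3 -c "$Q"
python3 -m crank '{"slide":[[0,0,0],[0,0,0]],"twist":[-0.05,0]}'; python3 -c "$Q"
```

```text
time: 5.55
tool_pos: [505.2, -201.7, 80.4]
tcp_rot: [-179.8, 0.0, -174.9]
ft_force: [-4.1, -6.6, 6.1]
finger_gap: 13.0
[-1.10342343  0.77211945  0.00248163] [-1.79822031e+02  5.11968199e-03 -1.74891644e+02]
time: 5.75
tool_pos: [505.2, -201.8, 80.4]
tcp_rot: [-179.8, -0.0, -172.1]
ft_force: [-4.0, -7.7, 4.9]
finger_gap: 13.6
[-1.14347292  0.72826913  0.01293789] [-1.79813004e+02 -3.19939407e-03 -1.72065751e+02]
time: 5.95
tool_pos: [505.2, -201.8, 80.5]
tcp_rot: [-179.8, 0.0, -169.3]
ft_force: [-4.9, -7.4, 6.3]
finger_gap: 13.6
[-1.12865345  0.80699711 -1.09598434] [-1.79829315e+02  3.28749060e-03 -1.69289479e+02]
```

```bash
python3 -m crank '{"slide":[[0,0,0],[0,0,0]],"twist":[-0.02,0]}'; python3 - <<'E'
from h import *
s,w=wsnap('w3');print(s['wrist_torque'],s['tcp_rot'])
E
```

```text
time: 6.15
tool_pos: [505.7, -201.7, 80.5]
tcp_rot: [-179.8, 0.1, -168.2]
ft_force: [-2.3, -6.0, 4.5]
finger_gap: 13.5
[-0.98404698  0.28155416 -0.79316674] [-1.79816654e+02  5.49596428e-02 -1.68189122e+02]
```

View pics/w3.png

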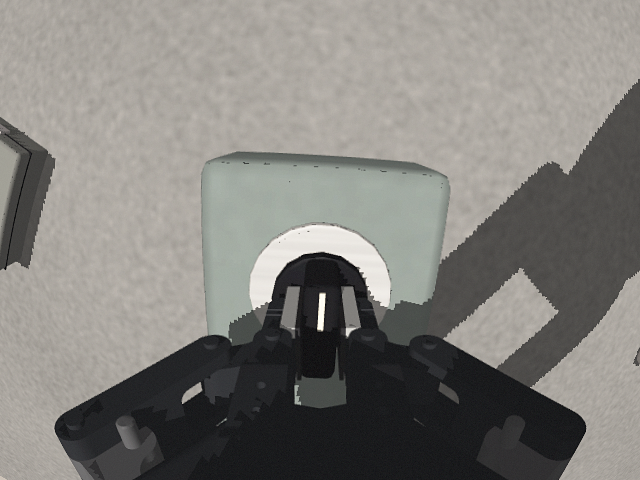

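```bash
python3 -m crank '{"slide":[[0,0,0],[0,0,0],[0,0,0],[0,0,-0.02],[0,0,-0.04],[0,0,-0.04],[0,0,-0.04],[0,0,-0.04]],"twist":[0,0,0,0,0,0,0,0]}' 0.2; python3 -m crank '{"slide":[[0,0,-0.02],[0,0,0],[0,0,0]],"twist":[0,0,0]}'; python3 - <<'E'
from h import *
s,w=wsnap('w4');print(s['tool_pos'],s['tcp_rot'],s['joint_pos'])
t=cv2.imread('pics/w4.png')
cv2.imwrite('pics/w4z.png',cv2.resize(t[100:340,200:440],None,fx=2.5,fy=2.5,interpolation=cv2.INTER_CUBIC))
E
```

```text
time: 7.0
tool_pos: [505.0, -199.3, 260.7]
tcp_rot: [180.0, -0.0, -168.1]
ft_force: [0.6, 0.2, -0.1]
finger_gap: 68.0
time: 7.3
tool_pos: [505.4, -199.6, 279.1]
tcp_rot: [-180.0, 0.0, -168.1]
ft_force: [-0.8, -0.4, -0.1]
finger_gap: 68.0
[ 505.35691804 -199.57623687  279.0997425 ] [-1.79997292e+02  1.72005703e-02 -1.68104594e+02] [-2.69631132e+01 -2.22568990e+00  9.03054372e+01  8.68754644e-03
  9.19051595e+01 -1.28858229e+02]
```

View pics/w4z.png

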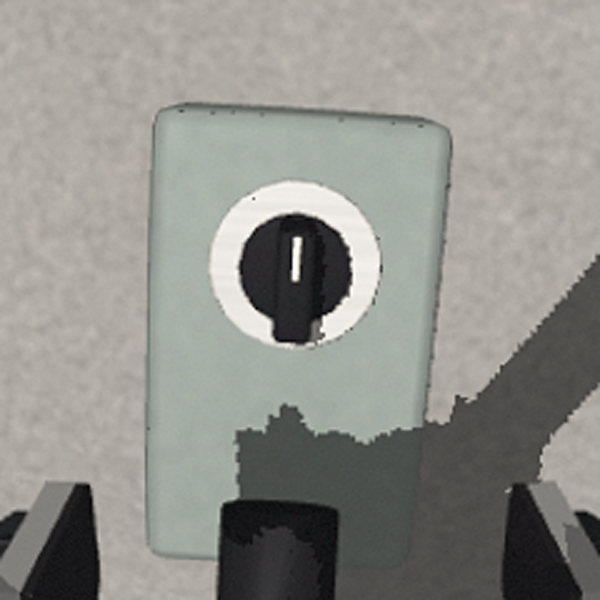

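```bash
python3 - <<'E'
from h import *
d=np.load('w4.npz');z=lambda x,y:((x+.5)/2.5-.5+200,(y+.5)/2.5-.5+100)
W=lambda x,y,h:wplane(d['p'],d['r'],d['he'],*z(x,y),h)
an=lambda a,b:np.degrees(np.arctan2(*(a-b)[1::-1]))
print('sides',an(W(155,135,58),W(148,535,58)),an(W(451,155,58),W(411,550,58)), 'end',an(W(165,110,60),W(440,128,60)))
print('ptr',an(W(297,237,104),W(295,279,104)),an(W(297,222,104),W(290.5,341,104)))
E
```

```text
sides -171.73106698027098 -171.3367902126309 end -81.88762264944731
ptr -170.85354243733443 -171.269500352363
```

```bash
python3 -m crank '{"slide":[[0,0,-0.04],[0,0,-0.04],[-0.006,0.02,0],[-0.013,0.045,0],[-0.013,0.045,0],[-0.013,0.045,0],[-0.013,0.045,0],[-0.013,0.045,0]],"twist":[0,0,0,0,0,0,0,0]}' 0; python3 -m crank '{"slide":[[-0.013,0.045,0],[-0.013,0.045,0],[-0.013,0.045,0],[-0.007,0.025,0],[0,0,0],[0,0,0],[0,0,0],[0,0,0]],"twist":[0,0,0,0,0.1,0.09,0,0]}'; python3 - <<'E'
from h import *
s,w=wsnap('w5');print(s['tool_pos'],s['tcp_rot'],s['joint_pos'])
E
```

```text
time: 8.15
tool_pos: [523.5, 56.5, 357.0]
tcp_rot: [180.0, -0.2, -168.1]
ft_force: [1.1, -0.0, 0.5]
finger_gap: 85.4
time: 8.95
tool_pos: [536.0, 220.5, 357.6]
tcp_rot: [-180.0, -0.1, -178.9]
ft_force: [-0.3, 0.0, 0.0]
finger_gap: 85.6
[535.98961576 220.48072188 357.61424304] [-1.79958607e+02 -1.44574666e-01 -1.78858753e+02] [ 1.72914263e+01  3.51012670e+00  7.64411354e+01  4.61635713e-04
  1.00199121e+02 -7.38497915e+01]
```

View pics/w5.png

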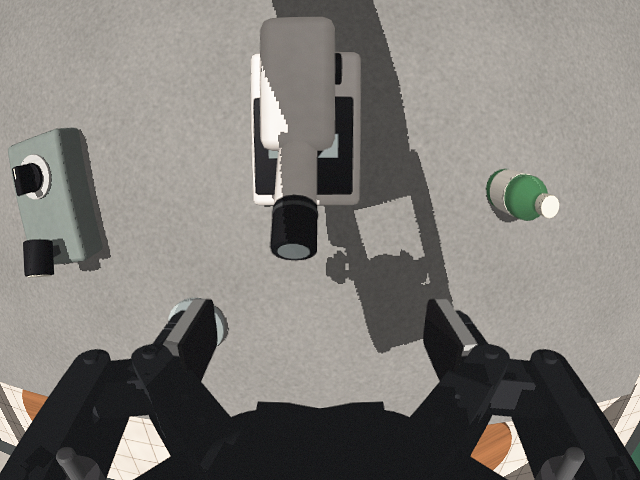

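```bash
python3 - <<'E'
from h import *
d=np.load('w5.npz')
W=lambda x,y,h:wplane(d['p'],d['r'],d['he'],x,y,h)
an=lambda a,b:np.degrees(np.arctan2(*(a-b)[1::-1]))
print('lens',W(294,249,252)); print('head base mid',W(296.5,206,225))
print('box L,R',an(W(261,140,195),W(261,30,195)),an(W(334,140,195),W(334,30,195)))
print('foot',an(W(254,203,30),W(252,60,30)),an(W(358,204,30),W(360,60,30)),'foot end',W(254,203,30),W(358,204,30))
print(W(270,20,200),W(330,20,200))
E
```

```text
lens [544.53258691 202.73266398 252.        ]
head base mid [519.13947863 202.77756829 225.        ]
box L,R 1.0074405122031362 1.1546071863329863
foot 0.9311329249253251 0.9239760773681832 foot end [556.0777354  135.28273257  30.        ] [555.05965603 270.4739103   30.        ]
[369.48439003 177.43489261 200.        ] [369.59095294 225.64428388 200.        ]
```

```bash
python3 -m crank '{"slide":[[0.002,-0.018,0.02],[0,0,0.04],[0,0,0.04],[0,0,0.025],[0,0,0.009],[0,0,0],[0,0,0]],"twist":[0,0,0,0,0,0,0]}' 0.3; python3 - <<'E'
from h import *
s,w=wsnap('w6');print(s['tool_pos'],s['tcp_rot'],s['joint_pos'])
E
```

```text
time: 9.7
tool_pos: [535.5, 202.7, 227.0]
tcp_rot: [180.0, 0.1, -179.0]
ft_force: [-0.3, -0.4, 0.7]
finger_gap: 59.5
[535.51708709 202.69456393 227.04092755] [ 1.79967405e+02  1.19805433e-01 -1.78991689e+02] [ 1.56008037e+01  3.23293982e+00  9.02151732e+01  1.36249866e-03
  8.64277340e+01 -7.54076245e+01]
```

View pics/w6.png

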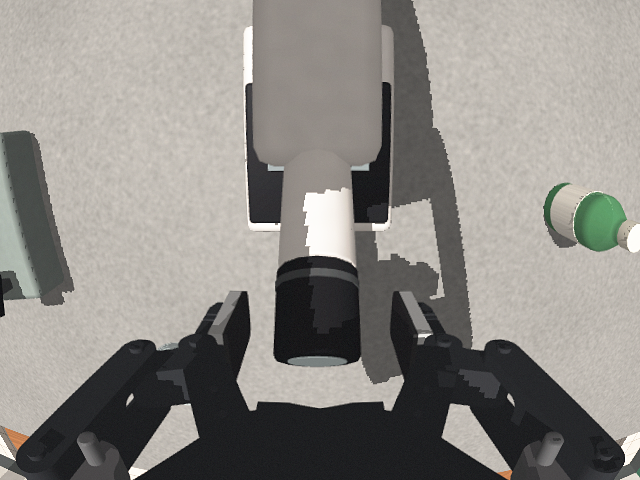

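```bash
python3 -m crank '{"slide":[[0,0,0.002],[0,0,0],[0,0,0],[0,0,0],[0,0,0],[0,0,0],[0,0,0]],"twist":[0,0,0,0,0,0,0]}' 1 30; python3 - <<'E'
from h import *
s,w=wsnap('w7');print(s['tool_pos'],s['ft_force'],s['wrist_torque'])
E
```

```text
time: 10.45
tool_pos: [535.6, 202.1, 224.8]
tcp_rot: [-180.0, 0.1, -179.0]
ft_force: [0.2, -5.1, 5.9]
finger_gap: 33.5
[535.55350036 202.11020239 224.78278229] [ 0.16296842 -5.13042964  5.85327032] [-0.74843877  0.06945867  0.04224513]
```

View pics/w7.png

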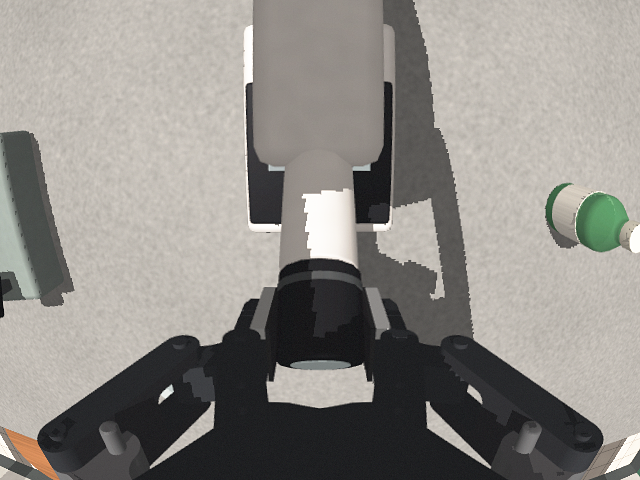

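```bash
python3 -m crank '{"slide":[[-0.004,-0.0005,-0.004],[-0.005,0,-0.005],[0,0,0]],"twist":[0,0,0]}'; python3 -m crank '{"slide":[[-0.004,0,-0.004],[-0.004,0,-0.004],[0,0,0]],"twist":[0,0,0]}'; python3 - <<'E'
from h import *
s,w=wsnap('w8');print(s['tool_pos'],s['ft_force'],s['wrist_torque'])
E
```

```text
time: 10.8
tool_pos: [544.3, 202.2, 233.0]
tcp_rot: [180.0, 0.0, -179.0]
ft_force: [-2.1, -2.9, 3.7]
finger_gap: 33.2
time: 11.1
tool_pos: [552.5, 202.4, 241.0]
tcp_rot: [180.0, 0.1, -179.0]
ft_force: [-1.2, -0.9, 3.0]
finger_gap: 32.8
[552.46444584 202.43298971 240.96013939] [-1.23384177 -0.8791833   3.00782437] [-0.37416373  0.40288028  0.0158824 ]
```

View pics/w8.png

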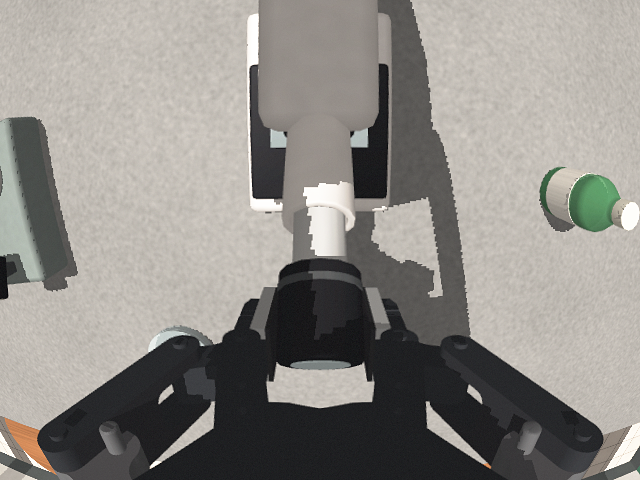

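```bash
python3 -m crank '{"slide":[[-0.001,0,-0.001],[0.003,0,-0.003],[0.003,0,-0.003],[0.004,0,-0.004],[0,0,0]],"twist":[0,0,0,0,0]}' - 25; python3 - <<'E'
from h import *
s,w=wsnap('w9');print(s['tool_pos'],s['ft_force'],s['wrist_torque'])
c=viewer.snapshot('scene')['img'][:,:,::-1];cv2.imwrite('pics/s9.png',cv2.resize(c[210:350,340:480],None,fx=4,fy=4,interpolation=cv2.INTER_CUBIC))
E
```

```text
time: 11.65
tool_pos: [542.6, 202.2, 251.9]
tcp_rot: [180.0, 0.0, -179.0]
ft_force: [2.2, -2.5, -2.9]
finger_gap: 33.3
[542.57267785 202.18406644 251.93579285] [ 2.21573663 -2.45614695 -2.89742315] [-0.38658074 -0.5020757   0.03519774]
```

View pics/w9.png

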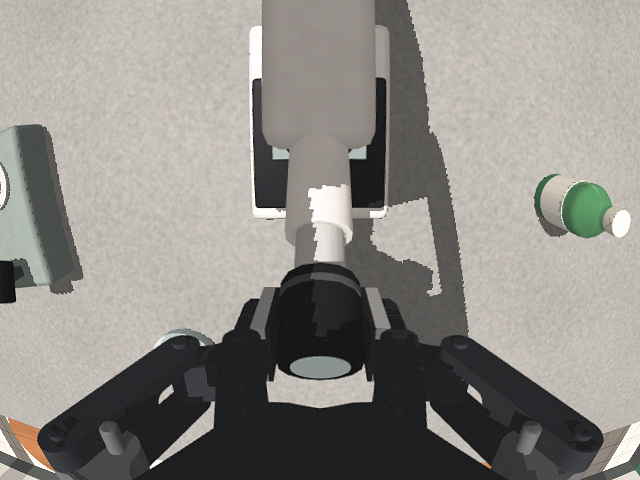

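View pics/s9.png

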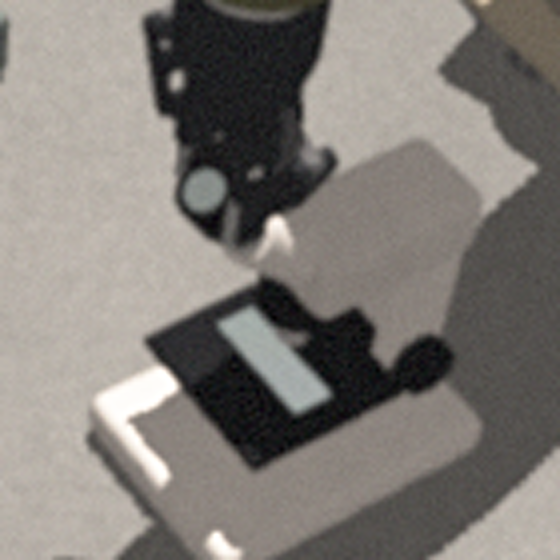

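```bash
python3 -m crank '{"slide":[[0.004,0,-0.003],[0.004,0,-0.003],[0.004,0,-0.002],[0,0,0]],"twist":[0,0,0,0]}'; python3 -m crank '{"slide":[[0.004,0,-0.002],[0.004,0,-0.0015],[0,0,0]],"twist":[0,0,0]}'; python3 - <<'E'
from h import *
s,w=wsnap('w10');print(s['tool_pos'],s['ft_force'],s['wrist_torque'])
E
```

```text
time: 12.15
tool_pos: [530.6, 202.2, 260.0]
tcp_rot: [180.0, 0.1, -179.0]
ft_force: [3.4, -0.8, -1.3]
finger_gap: 33.2
time: 12.45
tool_pos: [522.7, 202.1, 263.5]
tcp_rot: [180.0, 0.1, -179.0]
ft_force: [3.3, -0.5, -2.4]
finger_gap: 33.1
[522.70093241 202.11611743 263.45579579] [ 3.29824922 -0.48870844 -2.43937635] [-0.19289121 -0.74343346  0.00297931]
```

View pics/w10.png

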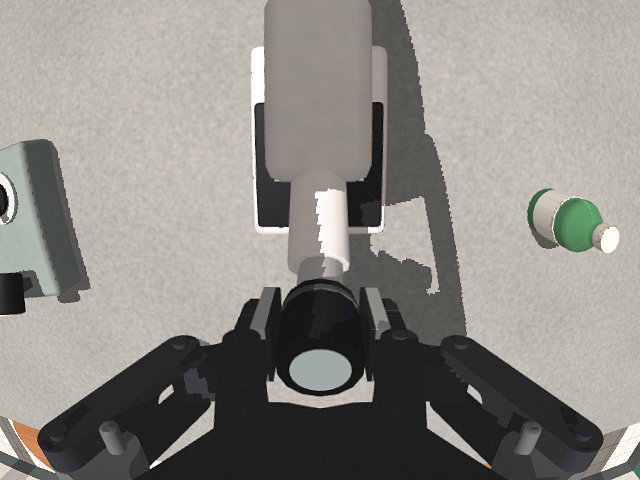

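```bash
cat >> h.py <<'E'
def tilt(img,p=(320,372)):
    # lens disc: ellipse fit -> tilt from vertical towards tool -x
    g=cv2.cvtColor(img,cv2.COLOR_RGB2HSV); m=((g[:,:,2]>110)).astype(np.uint8)
    n,l,st,ce=cv2.connectedComponentsWithStats(m); k=l[p[1],p[0]]; mk=(l==k).astype(np.uint8)
    c=max(cv2.findContours(mk,0,1)[0],key=cv2.contourArea)
    # angular directions, locally undistorted: points -> unit rays -> plane fit of cone via scaled gnomonic about centre ray
    q=c[:,0,:].astype(float)-[319.9,237.97]; r=np.hypot(*q.T); a=r/371.648
    d=np.c_[q/r[:,None]*np.sin(a)[:,None],np.cos(a)]
    cc=d.mean(0);cc/=np.linalg.norm(cc)
    ex=np.cross([0,1,0],cc);ex/=np.linalg.norm(ex);ey=np.cross(cc,ex)
    g2=np.c_[d@ex,d@ey]/(d@cc)[:,None]
    e=cv2.fitEllipse((g2*5000).astype(np.float32)); ax=sorted(e[1])
    ang=np.degrees(np.arccos(ax[0]/ax[1])); ra=np.degrees(np.arctan2(cc[1],cc[2]))+16.66
    return dict(area=st[k,4],box=st[k,:4].tolist(),ell=e[1:],ray=ra,tilt=ang-ra)
E
python3 -m crank '{"slide":[[0.004,0,-0.001],[0.003,0,-0.0005],[0,0,0]],"twist":[0,0,0]}'; python3 - <<'E'
from h import *
print(tilt(np.load('w9.npz')['img'],(320,368)));print(tilt(np.load('w10.npz')['img']))
s,w=wsnap('w11');print(s['tool_pos'],s['ft_force'],s['wrist_torque']); print(tilt(w['img']))
E
```

```text
time: 12.8
tool_pos: [516.0, 201.9, 264.7]
tcp_rot: [180.0, 0.1, -179.0]
ft_force: [5.5, 0.2, -0.7]
finger_gap: 33.6
{'area': np.int32(1041), 'box': [290, 357, 61, 21], 'ell': ((276.4649963378906, 802.6309814453125), 90.1532211303711), 'ray': np.float64(36.561888513834), 'tilt': np.float64(33.2899808248437)}
{'area': np.int32(2015), 'box': [289, 350, 63, 41], 'ell': ((539.9540405273438, 814.3978271484375), 90.07020568847656), 'ray': np.float64(36.97707020825344), 'tilt': np.float64(11.493078368500534)}
[515.95325813 201.92571241 264.73973185] [ 5.4907571   0.21586059 -0.70535778] [-0.06467153 -0.94983756  0.01925395]
{'area': np.int32(2279), 'box': [289, 348, 63, 46], 'ell': ((607.968505859375, 820.0404052734375), 89.61663818359375), 'ray': np.float64(37.11659850446797), 'tilt': np.float64(5.033574430771985)}
```

View pics/w11.png

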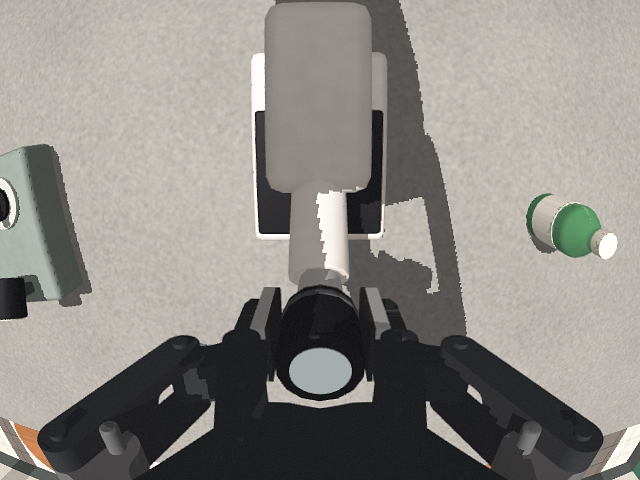

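```bash
python3 -m crank '{"slide":[[0.003,0,0],[0.002,0,0],[0,0,0]],"twist":[0,0,0]}'; python3 - <<'E'
from h import *
s,w=wsnap('w12');print(s['tool_pos'],s['ft_force'],s['wrist_torque']); print(tilt(w['img']))
E
```

```text
time: 13.15
tool_pos: [511.1, 201.8, 264.9]
tcp_rot: [180.0, 0.1, -179.0]
ft_force: [4.8, -0.0, 0.3]
finger_gap: 33.1
[511.11500187 201.84919802 264.92364208] [ 4.76401186 -0.0310678   0.33654797] [-0.11402592 -0.99885105 -0.03572216]
{'area': np.int32(2441), 'box': [289, 348, 63, 49], 'ell': ((650.6643676757812, 821.87646484375), 89.79946899414062), 'ray': np.float64(37.28797532221916), 'tilt': np.float64(0.3690984108913682)}
```

```bash
python3 -m crank '{"slide":[[-0.002,0,-0.005],[0,0,-0.015],[0,0,-0.03],[0,0,-0.03],[0,0,-0.02],[0,0,0]],"twist":[0,0,0,0,0,0]}' - 40;python3 -m crank '{"slide":[[0,-0.01,0],[0,-0.03,0],[0,-0.04,0],[0,-0.04,0],[0,-0.04,0],[0,-0.03,0],[0,-0.01,0],[0,0,0]],"twist":[0,0,0,0,0,0,0,0]}'; python3 - <<'E'
from h import *
s,w=wsnap('w13');print(s['tool_pos'],s['ft_force'],s['wrist_torque'],s['joint_pos']); print(tilt(w['img']))
for n in('scene','top'):
    c=viewer.snapshot(n)['img'][:,:,::-1];cv2.imwrite(f'pics/{n}13.png',c)
    u,v=proj(SC if n=='scene' else TOP,s['tool_pos']+[0,0,10]); u,v=int(u),int(v);print(n,u,v);cv2.imwrite(f'pics/{n}13z.png',cv2.resize(c[v-60:v+60,u-60:u+60],None,fx=5,fy=5,interpolation=cv2.INTER_CUBIC))
E
```

```text
time: 13.8
tool_pos: [513.5, 202.2, 369.2]
tcp_rot: [179.9, 0.3, -179.0]
ft_force: [0.2, 0.9, -0.9]
finger_gap: 33.0
time: 14.6
tool_pos: [515.4, 0.4, 362.7]
tcp_rot: [180.0, -0.2, -179.2]
ft_force: [0.2, 1.2, -1.0]
finger_gap: 32.6
[5.15434270e+02 3.59782037e-01 3.62680958e+02] [ 0.23630617  1.17098611 -0.99724798] [ 0.03579617  0.00033745 -0.01550214] [-5.66187361e+00 -6.41757709e+00  8.56790428e+01  1.52401300e-03
  1.00902908e+02 -9.64956851e+01]
{'area': np.int32(2407), 'box': [289, 348, 63, 49], 'ell': ((642.6250610351562, 820.4688720703125), 90.11463928222656), 'ray': np.float64(37.33073638091662), 'tilt': np.float64(1.1109573331557954)}
scene 355 163
top 315 243
```

View pics/w13.png

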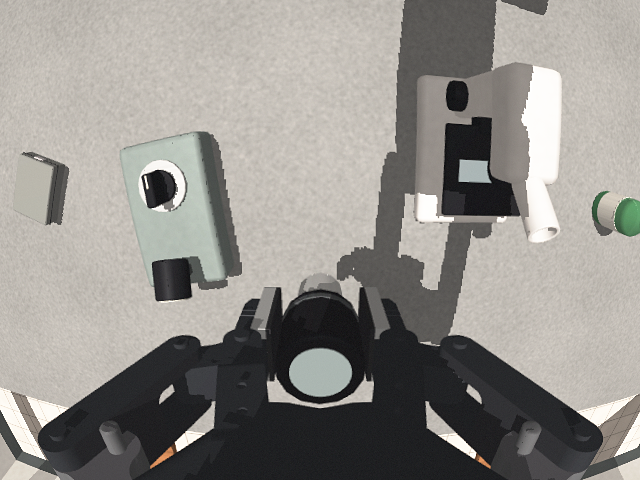

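View pics/scene13z.png

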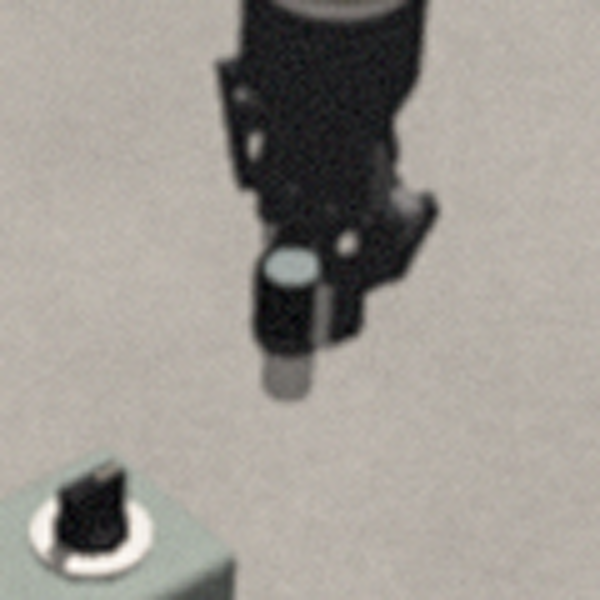

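View pics/scene13.png

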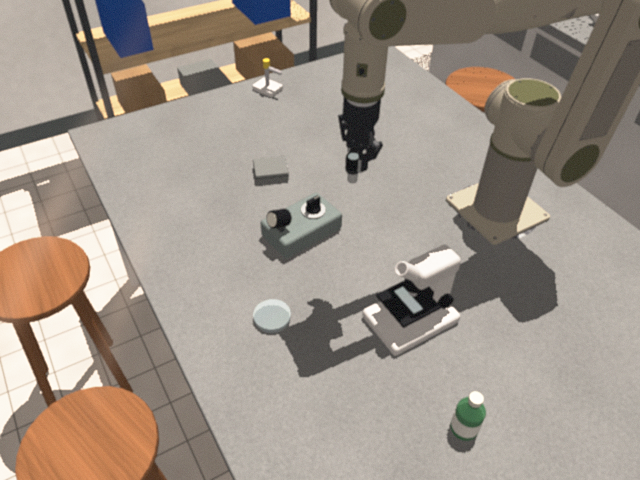

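```bash
python3 - <<'E'
from h import *
t=cv2.imread('pics/w13.png');cv2.imwrite('pics/w13z.png',cv2.resize(t[120:310,100:250],None,fx=4,fy=3,interpolation=cv2.INTER_CUBIC))
s=status.sense();print(s['tool_pos'],np.abs(s['qd']).max())
a=np.array([516,0,380]);p=proj(SC,a);q=proj(SC,a-[0,0,68]);print(q-p, np.array([-6,118])/5)
q2=proj(SC,a-68*np.array([np.sin(.0873),0,np.cos(.0873)]));print('5deg',q2-p)
E
```

```text
[515.90406574   2.74016602 363.68947388] 0.8598516721877139
[-1.848219   23.80673956] [-1.2 23.6]
5deg [ 0.37102462 22.88567372]
```

View pics/w13z.png

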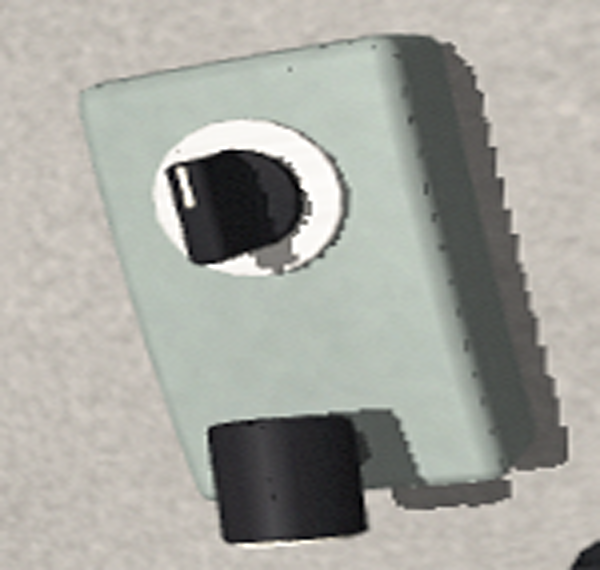

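```bash
python3 -m crank '{"slide":[[0,0,0],[0,0,0],[0,0,0],[0,0,0],[0,0,0],[0,0,0]],"twist":[0,0,0,0,0,0]}'; python3 - <<'E'
from h import *
from bench import hand_in
s,w=wsnap('w14');print(np.abs(s['qd']).max(),tilt(w['img']),s['finger_gap']);print(hand_in())
E
```

```text
time: 15.35
tool_pos: [516.2, 1.8, 364.3]
tcp_rot: [-180.0, 0.0, -179.0]
ft_force: [0.5, -0.2, -1.2]
finger_gap: 32.4
0.10878774147476254 {'area': np.int32(2406), 'box': [289, 348, 63, 49], 'ell': ((642.6404418945312, 820.1185302734375), 90.04022979736328), 'ray': np.float64(37.33072000329332), 'tilt': np.float64(1.0783989581535067)} 32.42248513257788
the job is handed in; nothing more can be done
None
```

The lamp is off, and the eyepiece is out, upright with the lens on top, and held still. I handed in at about 15.4 s; no verdict came back.

- **Dimmer:** I turned it anticlockwise until the wrist torque jumped to about 1.1 N m at the end stop. A picture after letting go showed the bar within about 0.5° of the lamp's axis, with the pointer at the end away from the spotlight.
- **Eyepiece:** I drew it out along the tube's axis. The moves only allow turning about the tool's own z, so I pivoted it upright in the grip by levering its sleeve lightly against the tube's rim. The force read after each move stayed under about 6 N.
- **Final state:** The lens picture gives a tilt of about 1.1°, and the scene camera agrees to 1–2°. The sleeve's bottom end is about 33 cm above the bench, roughly 20 cm to the side of the microscope, held at 40 N with the arm at rest.

The finger gap ended at 32.4 mm, a little under the head's 34 mm. It also read about 33 mm during the earlier hold, and the pictures show the head firmly between the pads. I never moved near the bottle, slide box or dish. No check failed.

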